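Set and lock the travel stop of a pedal gauge

TASK

Measure this pedal's free travel and lock the stop there: slide the red drag pointer all the way back to its zero at the pedal end, press the pedal down until the resistance clearly firms up (do not force it past that) and let it come back up, so that the pointer stays where the travel ended. Then slide the blue stop along the rail until it just meets the pointer without shifting it, and flip the orange cam lever over and fully down to lock the stop. Let go of everything and leave the spray can, tape roll and pry tool beside the gauge where they are.

Things in the scene. Friction and masses are not known exactly. Their poses are not given: they have to be found in the camera images.
- gauge: Pedal gauge fixed to the bench, turned up to 0.17 rad: base plate 200 (x) x 500 (y) x 12 mm, origin at the centre of its underside. All directions here are in its axes: y along the rail from the pedal end (-y) to the far end, -x side to the robot. Steel rail at x = +30 mm (36 wide, top at z 38), its 46 mm high end block at y = 245; white pointer track at x = -40 (top at z 18), marks every 10 mm.
- pedal (a joint): Pedal angle, rad: 0 up (sprung back), grows as pressed down, limit 0.53. Black bar from a hinge at x = 60, y = -190, z = 88 mm, 130 mm long towards the robot, rubber pad 56 (x) x 64 mm. Free travel takes 2 to 4 N at the pad; it firms up at 0.20 to 0.45 rad, different each time (pad travel 26 to 58 mm), then rises about 5 N per mm of pad travel.
- pedal_pad (a point): Centre of the top face of the pedal pad, moves with the pedal. At rest it is about 128 mm above the bench; press straight down here.
- rod (a joint): Push rod driven by the pedal along the gauge's +y, metres: 0.2 m for each rad of the pedal. Its end pushes the drag pointer ahead of it.
- pointer (a joint): Red drag pointer on the track, metres along +y from its zero (0 = fully back at its end at the pedal side, a firm stop). Stays where left (1.2 N friction); starts at an old reading of 0.105 to 0.125. 10 mm thick in y, 34 mm wide at the foot, 26 mm above, top 80 mm above the bench.
- pointer_face (a point): Centre of the pointer's +y face (the face turned to the stop), 48 mm above the bench; the pointer stands up to 32 mm above this point. Moves with the pointer.
- pointer_back (a point): Centre of the pointer's -y face (the face that the rod pushes), 48 mm above the bench; 10 mm from pointer_face.
- spring_unit: Small dark spring unit, 24 mm high, low between track and rail, with a yellow nose facing -y. Origin 12 mm above the bench, in the plane of the uncompressed nose's face; axes as the gauge's. Its place along y differs each time and sets where the pedal firms up: the rod's end, which pushes the pointer's back, meets the nose there.
- spring (a joint): How far the yellow spring nose is pressed in, metres: 0 while the pedal moves freely, grows once the pedal has firmed up; 2500 N/m at the nose (about 0.65 of the pad's force arrives there). Pressed 2 to 5 mm is plenty; 10 mm is forcing it.
- stop (a joint): Blue sliding stop, metres along +y from its built place (centre at gauge y = 170 mm + this value), range -0.200 to 0.045. About 2 N friction while the cam lever is open. 50 mm long in y; its lower block at the track spans x = -60 to -20 and z = 22 to 58 mm; two ears at the rail rise to 74 mm.
- stop_face (a point): Centre of the stop's -y face at the pointer track, 48.5 mm above the bench, in line with pointer_face. The stop meets the pointer where this y equals pointer_face's.
- stop_push (a point): Centre of the stop's +y face at the pointer track, 40 mm above the bench: push here towards -y. The base plate's top is 28 mm below; the pointer track's 22 mm below. Free space of 40 mm or more beyond it.
- cam_lever (a joint): Orange cam lever on the stop, rad: 0 open, leaning 25 degrees back (+x) from upright; grows as it is flipped over towards the robot (-x) and down; 1.75 fully down, pointing to -x, 15 degrees above level. Stays where left, starts at 0 to 0.3. From about 0.8 it stiffens (a few N at the tip); past 1.65 locked over centre. 117 mm long, 16 wide, ending in a paddle 32 (y) x 14 x 34 mm.
- lever_tip (a point): End of the cam lever's paddle, on the lever's centre line, 117 mm from the hinge; about 158 mm above the bench when open and 85 mm when fully down.
- cam_hinge (a point): Axis of the cam lever on the stop, along y, 54.5 mm above the bench, at gauge x = +30 mm.
- spray_can: Bystander: spray can, yellow, 58 mm diameter, 190 mm tall, standing off the far left end of the gauge; origin at the centre of its underside.
- tape_roll: Bystander: blue roll of tape lying flat, 104 mm outside diameter, 25 mm high, on the robot's side of the gauge; origin at the centre of its underside.
- pry_tool: Bystander: green flat plastic pry tool, 180 mm long, 10 mm high, lying on the robot's side of the gauge; origin at the centre of its underside.

How it is judged:
By the outcome, as a careful person would: the job done as asked, in the order asked, and still so for the second after the job is handed in, with the robot touching nothing.
It also fails if it takes over 72 s, if anything falls off the work surface, if the arm or the gripper's body presses on something with over 40 N, if the wrist force passes 120 N, or if a joint passes its speed limit or range.

ROBOT

A 6-joint arm with a two-finger parallel gripper is mounted at the origin on the work surface. World frame = base frame: x ahead of the robot, y to its left, z up, the work surface at z = 0. Lengths are in m, angles in rad, forces in N, time in s.
With the tool pointing down it reaches from about 0.375 to 0.975 m from the base axis. Payload 3.8 kg.
Tool frame: the origin (TCP) lies midway between the tips of the shut fingers; the grasp point (between the pads) lies 19 mm behind it; z points along the fingers, y is the direction in which the jaws open and shut (so a half turn about z gives the same grasp; the last joint's range is limited). The gripper opens to 85 mm and grips with 20 to 120 N. Pads are 22 mm wide; open, the fingers measure 114 mm over their backs; the gripper's body (76 mm by 85 mm) begins 54 mm behind the grasp point. The pads swing forward as they close: fully open they stand 13 mm farther back than shut.
Start: joints at [1.191, 0.264, 1.604, -0, 1.274, -0.037], TCP at [0.227, 0.636, 0.231] pointing down, gripper open.
Joint ranges: [-2.63, 2.63], [-0.94, 2.18], [0.31, 2.57], [-1.31, 4.45], [0, 2.66], [-2.55, 2.55]. Speed limits (rad/s): [2.57, 2.57, 3.14, 3.14, 3.14, 3.14].

INTERFACE

Orientations are given as a rotation vector (axis times angle).
In Python, from workcell import bot gives the robot as it stands. The module is installed in compiled form; this text tells all that it offers.
- The arm moves only by the tool move_arm, never from a script. Its argument "steps" is a list of rows, each a list of 5 numbers: the shift along the tool's x, y, z in mm, then the turn about the tool's z in degrees, then the opening in per cent of the stroke, from 0 (shut) to 100 (fully open). In form: [[tx, ty, tz, turn, claw], ...]. A call has 1 to 20 rows; each row is the pose to reach, as a shift and turn from the pose commanded when the call began, along the tool's axes at that moment; what a row does not reach only later rows make up. A row lasts 1/10 s, in which the tool goes at most 50 mm and 8.59 degrees, less where a joint would pass 70% of its speed; a pose out of reach is approached as far as the arm can. A call with a gripper value outside its range is refused whole. The fingers move at their own pace and stop on an object; "newtons" is the grip in N (left out, the last holds). Time passes only in rows, so rows that repeat a pose let the fingers close. It gives the time, the measured TCP pose, the force and the opening at its end, in the units of the state.
- bot.read_state(): the state, without advancing time (a new reading comes with each control period).
- bot.read_camera(name): name is "side" or "top" or "wrist"; returns a dict with "pixels" (420x560x3 uint8, red, green, blue), "depth" (420x560 float32, m along the optical axis (not along the pixel's ray), 0 where there is no reading), "fovy" (degrees; the focal length in pixels is half the picture's height over the tangent of half this angle, whatever the lens; pixels are square), "cx", "cy" (the principal point, pixels), "xyz" and "attitude" of the camera in the world. Camera axes: x right, y up, looking along -z (the intrinsics and any distortion apply to the point x, -y, -z); pixel columns grow to the right and rows downward; lengths in m; the calibration is good to about 2 mm. A picture is of the moment at which its call begins.
- bot.finish_job(): hands the job in, once; it reports no verdict.
The state is a dict: "time": time; "q": joint angles; "joint_vel": joint speeds; "joint_torque": joint torques, N m; "tool_pos": TCP position; "tcp_rot": TCP orientation; "wrist_force": force on the tool from outside, world axes, zero at the start; "torque": the same for the moment, N m; "width": opening from 0.0 (shut) to 1.0 (fully open).
Only numpy, scipy, OpenCV 4.12 (cv2) and the standard library are available. Lean on these libraries where they do the work, as an engineer would, in place of code of your own. Each camera call takes 0.05 s, during which the arm holds its last target.

## Working session

There is one attempt and no reset: what is moved stays moved. The work goes in short steps, Python scripts to look and compute and a tool call to move; the robot and the scene stay as the last step left them, time stands still between calls to the robot, and variables do not carry over. Pictures are saved under pics/ and viewed, and the job is handed in when it is done.

Besides the shell and the picture viewer there is one more tool, called after "Call:" by a JSON object that holds its "method" and its "body". move_arm: Moves the arm, as the interface text tells. Its arguments: {"type":"object","properties":{"steps":{"type":"array","items":{"type":"array","items":{"type":"number"}}},"newtons":{"type":"number"}},"required":["steps"]}

```bash
mkdir -p pics
cat > h.py <<'E'
from workcell import bot
import numpy as np, cv2
from scipy.spatial.transform import Rotation as R
def cam(n):
    c=bot.read_camera(n); np.save(f'/tmp/{n}.npy',c,allow_pickle=True); return c
def save(c,name):
    cv2.imwrite(f'pics/{name}.png',cv2.cvtColor(c['pixels'],cv2.COLOR_RGB2BGR))
E
python3 - <<'E'
from h import *
for n in ['side','top','wrist']:
    c=cam(n); save(c,n+'0'); print(n,{k:v for k,v in c.items() if k not in('pixels','depth')})
print(bot.read_state())
E
```

```text
side {'fovy': 56.218787122471156, 'cx': 278.76011514049685, 'cy': 212.0255450152398, 'xyz': array([ 0.24200089, -0.46056677,  0.59509781]), 'attitude': array([ 0.8584805 , -0.22929437, -0.49461073])}
top {'fovy': 48.783020150793185, 'cx': 276.76789031375097, 'cy': 207.70759525288128, 'xyz': array([0.34572656, 0.05143558, 1.19332228]), 'attitude': array([ 0.16354431, -0.13999998, -1.56023458])}
wrist {'fovy': 63.41718274179259, 'cx': 274.4323548523784, 'cy': 205.37302014328012, 'xyz': array([0.14853161, 0.66389928, 0.3718039 ]), 'attitude': array([-0.28716701, -0.19880938,  1.21712347])}
{'time': 0.15, 'q': array([ 1.19108834e+00,  2.64623149e-01,  1.60508243e+00,  4.19269242e-06,
        1.27369718e+00, -3.68972305e-02]), 'joint_vel': array([ 0.00149   , -0.00173234, -0.00514749,  0.00040196,  0.00149418,
       -0.00119556]), 'joint_torque': array([ 5.49543056e-04, -5.15907097e+01, -3.67959881e+01, -1.67107441e-04,
        8.17611610e-03, -2.47405143e-05]), 'tool_pos': array([0.2266763 , 0.63518862, 0.23020706]), 'tcp_rot': array([-5.35790165e-01, -3.09518159e+00,  2.78020396e-03]), 'wrist_force': array([ 0.35393036,  0.52587919, -0.78486546]), 'torque': array([-0.0204288 , -0.03134668, -0.03607045]), 'width': 1.0029385178921837}
```

View pics/top0.png

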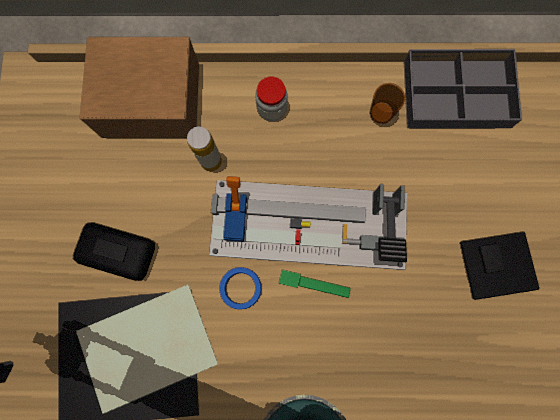

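View pics/side0.png

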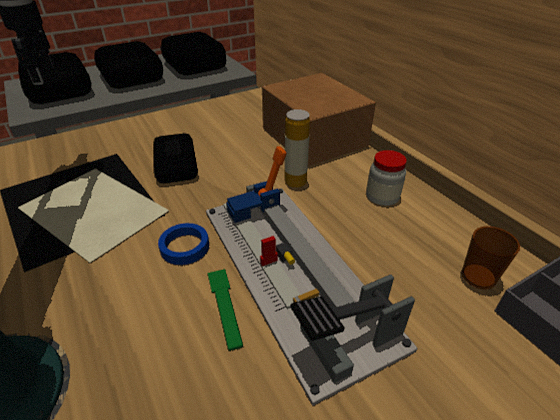

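View pics/wrist0.png

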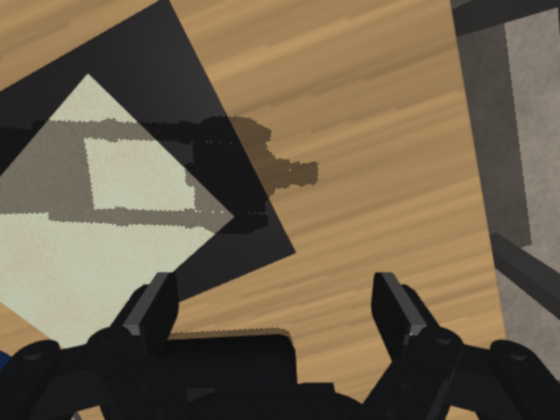

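```bash
cat >> h.py <<'E'
def cloud(c):
    h,w=c['depth'].shape; f=h/2/np.tan(np.radians(c['fovy'])/2)
    u,v=np.meshgrid(np.arange(w),np.arange(h)); d=c['depth']
    p=np.stack([(u-c['cx'])/f*d,-(v-c['cy'])/f*d,-d],-1)
    return p@R.from_rotvec(c['attitude']).as_matrix().T+c['xyz']
def ray(c,u,v,z):
    f=c['pixels'].shape[0]/2/np.tan(np.radians(c['fovy'])/2)
    d=np.array([(u-c['cx'])/f,-(v-c['cy'])/f,-1.])@R.from_rotvec(c['attitude']).as_matrix().T
    return c['xyz']+d*(z-c['xyz'][2])/d[2]
def load(n): return np.load(f'/tmp/{n}.npy',allow_pickle=True).item()
E
python3 - <<'E'
from h import *
for n in ['top','side']:
    c=load(n); P=cloud(c); hsv=cv2.cvtColor(c['pixels'],cv2.COLOR_RGB2HSV); ok=c['depth']>0
    print(n,'valid',ok.mean())
    H,S,V=[hsv[...,i].astype(int) for i in range(3)]
    z=P[...,2]; reg=(P[...,0]>.4)&(P[...,0]<.75)&(P[...,1]>-.3)&(P[...,1]<.4)&ok
    m=dict(plate=reg&(S<60)&(V>110)&(abs(z-.012)<.008), red=reg&((H<5)|(H>172))&(S>150)&(V>80),blue=reg&(H>100)&(H<125)&(S>120)&(z>.03),orange=reg&(H>5)&(H<16)&(S>200)&(z>.04),yel=reg&(H>22)&(H<32)&(S>180),
      green=reg&(H>45)&(H<80)&(S>120),pad=reg&(V<60)&(z>.1))
    for k,q in m.items():
        p=P[q]
        if len(p): print(k,len(p),'mean',p.mean(0).round(4),'min',p.min(0).round(3),'max',p.max(0).round(3))
    if n=='top':
        mm=m['plate'].astype(np.uint8)
        p=P[mm>0]; print('plate z',np.median(p[:,2]))
        r=cv2.minAreaRect(np.float32(p[:,:2]*1000)); print(r)
E
```

```text
top valid 0.9957865646258504
plate 8407 mean [ 0.5287 -0.004   0.0128] min [ 0.423 -0.267  0.004] max [0.651 0.243 0.02 ]
red 47 mean [0.4951 0.018  0.0743] min [0.482 0.015 0.036] max [0.511 0.022 0.083]
blue 813 mean [0.5313 0.1727 0.0614] min [ 0.405 -0.229  0.03 ] max [0.6   0.399 0.136]
orange 272 mean [0.594  0.1659 0.1224] min [ 0.459 -0.224  0.051] max [0.619 0.185 0.169]
yel 57 mean [0.5605 0.0609 0.064 ] min [ 0.444 -0.217  0.012] max [0.709 0.389 0.172]
green 144 mean [0.4255 0.0638 0.035 ] min [ 0.402 -0.227  0.   ] max [0.489 0.399 0.137]
pad 810 mean [ 0.5053 -0.1482  0.1255] min [ 0.431 -0.23   0.1  ] max [0.713 0.265 0.177]
plate z 0.012575502345663958
((536.5409545898438, -12.524566650390625), (499.6600341796875, 199.60305786132812), 86.24508666992188)
side valid 0.9961011904761905
plate 8967 mean [ 0.5142 -0.0569  0.0116] min [ 0.418 -0.267  0.007] max [0.647 0.242 0.02 ]
red 70 mean [0.5008 0.0285 0.0666] min [0.479 0.013 0.009] max [0.578 0.176 0.081]
blue 1061 mean [0.5298 0.1646 0.0569] min [ 0.406 -0.231  0.03 ] max [0.599 0.4   0.134]
orange 402 mean [0.5901 0.154  0.1222] min [ 0.428 -0.229  0.06 ] max [0.678 0.26  0.173]
yel 98 mean [0.5241 0.0456 0.0453] min [ 0.418 -0.227  0.009] max [0.722 0.398 0.175]
green 250 mean [0.4319 0.0422 0.0496] min [ 0.4   -0.248 -0.002] max [0.572 0.4   0.135]
pad 1864 mean [ 0.4927 -0.1754  0.1233] min [ 0.426 -0.238  0.1  ] max [0.725 0.26  0.188]
```

Run:
```python
from h import *
c=load('top');cv2.imwrite('pics/topz.png',cv2.resize(cv2.cvtColor(c['pixels'],cv2.COLOR_RGB2BGR)[165:285,190:430],None,fx=3.3,fy=3.3,interpolation=cv2.INTER_CUBIC))
```

```text
(no output)
```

View pics/topz.png

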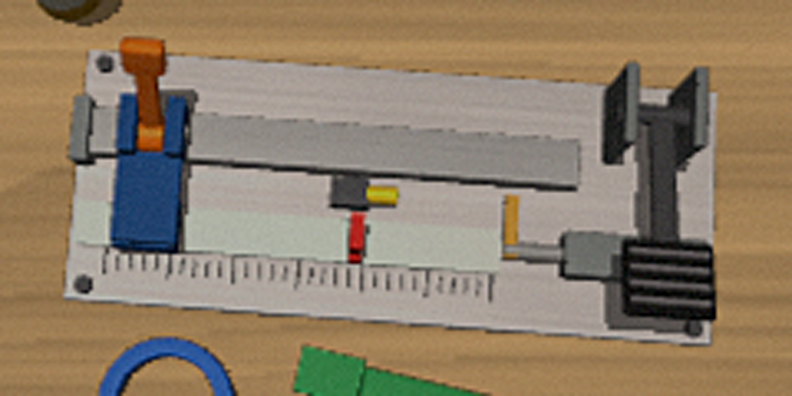

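```bash
cat >> h.py <<'E'
O=np.array([.5365,-.0125,0.]); A=-0.0655
G=R.from_euler('z',A).as_matrix()
def g2w(p): return O+G@np.array(p,float)
def w2g(p): return (np.asarray(p)-O)@G
def tool(s=None):
    s=s or bot.read_state(); return s['tool_pos'],R.from_rotvec(s['tcp_rot']).as_matrix()
def shift(gp,s=None):
    p,M=tool(s); return (M.T@(g2w(gp)-p)*1000).round(1)
E
python3 - <<'E'
from h import *
p,M=tool(); print('toolaxes in gauge (cols)\n',(G.T@M).round(3)); print('tcp g',w2g(p).round(4))
w=load('wrist'); print('cam off tool',(M.T@(w['xyz']-p)).round(4)); print('cam view dir in tool',(M.T@R.from_rotvec(w['attitude']).as_matrix()).round(3))
for n in ['top','side']:
    c=load(n); P=w2g(cloud(c)); hsv=cv2.cvtColor(c['pixels'],cv2.COLOR_RGB2HSV); H,S,V=[hsv[...,i].astype(int) for i in range(3)]
    x,y,z=P[...,0],P[...,1],P[...,2]; reg=(abs(x)<.13)&(abs(y)<.25)
    for k,q in dict(red=reg&((H<5)|(H>172))&(S>150)&(abs(x+.04)<.03)&(z>.06),blue=reg&(H>100)&(H<125)&(S>120)&(z>.03)&(y>.05)&(x<-.02),ears=reg&(H>100)&(H<125)&(S>120)&(z>.03)&(y>.05)&(x>0),orange=reg&(H>5)&(H<16)&(S>200)&(y>.1)&(z>.04),nose=reg&(H>22)&(H<32)&(S>180)&(abs(x)<.02)&(z<.04)&(y>-.08),rodend=reg&(H>10)&(H<25)&(S>130)&(abs(y+.1)<.04)&(abs(x+.03)<.04),pad=(V<70)&(z>.11)&(abs(y+.19)<.06)&(abs(x+.07)<.04)).items():
        p=P[q]
        if len(p): print(n,k,len(p),'med',np.median(p,0).round(4),'p3',np.percentile(p,3,axis=0).round(4),'p97',np.percentile(p,97,axis=0).round(4))
    q=(z>.05)&(x>.05)&(y>.15)&(x<.2)&(y<.4)&(z<.25)&~((H>5)&(H<16)&(S>200)); p=P[q]; print('can',p.min(0).round(3),p.max(0).round(3),np.median(p,0))
E
```

```text
toolaxes in gauge (cols)
 [[-0.962  0.274 -0.001]
 [ 0.274  0.962 -0.002]
 [ 0.    -0.002 -1.   ]]
tcp g [-0.3516  0.626   0.2302]
cam off tool [ 0.0833  0.0005 -0.1416]
cam view dir in tool [[ 0.     0.947  0.322]
 [ 1.    -0.001  0.001]
 [ 0.001  0.322 -0.947]]
top red 45 med [-0.0426  0.0274  0.08  ] p3 [-0.0535 -0.1864  0.0727] p97 [-0.0295  0.0319  0.124 ]
top blue 338 med [-0.0416  0.1856  0.0577] p3 [-0.0597  0.1629  0.0407] p97 [-0.0212  0.2088  0.0619]
top ears 275 med [0.0195 0.1819 0.072 ] p3 [0.0013 0.1626 0.0552] p97 [0.0486 0.2088 0.0769]
top orange 269 med [0.0507 0.1859 0.1325] p3 [0.0145 0.1738 0.0587] p97 [0.0694 0.1982 0.1677]
top nose 35 med [-0.0064  0.0076  0.0357] p3 [-0.0109 -0.0005  0.0299] p97 [-0.0006  0.0203  0.0389]
top rodend 65 med [-0.0197 -0.0902  0.0371] p3 [-0.0454 -0.0948  0.0308] p97 [-0.0003 -0.0857  0.041 ]
top pad 535 med [-0.0655 -0.188   0.129 ] p3 [-0.0919 -0.219   0.1181] p97 [-0.0354 -0.158   0.1365]
can [0.05  0.163 0.05 ] [0.179 0.298 0.196] [0.13789884 0.26250803 0.17837827]
side red 157 med [-0.0455  0.0233  0.0763] p3 [-0.0622 -0.2123  0.0614] p97 [-0.032   0.0319  0.1259]
side blue 462 med [-0.0445  0.1736  0.0558] p3 [-0.0632  0.161   0.032 ] p97 [-0.0219  0.2068  0.0583]
side ears 396 med [0.0186 0.1644 0.0636] p3 [0.002  0.1606 0.0382] p97 [0.0473 0.2101 0.0737]
side orange 386 med [0.0491 0.181  0.1265] p3 [0.0177 0.1714 0.0661] p97 [0.0649 0.1959 0.1641]
side nose 71 med [-0.0087  0.0068  0.0346] p3 [-0.0134 -0.0031  0.0283] p97 [-0.001   0.021   0.0368]
side rodend 154 med [-0.0202 -0.0916  0.0354] p3 [-0.0481 -0.0958  0.0172] p97 [ 0.0024 -0.0775  0.0375]
side pad 1352 med [-0.0701 -0.1951  0.1284] p3 [-0.0954 -0.2218  0.1158] p97 [-0.0362 -0.1617  0.1344]
can [0.051 0.17  0.05 ] [0.175 0.295 0.191] [0.13698944 0.24876039 0.13591125]
```

Run:
```python
from h import *
print(shift([-.04,.095,.23]),shift([-.04,.095,.10]))
```

```text
[-445.  -425.4    0.9] [-445.  -425.2  130.9]
```

Call:
{"method": "move_arm", "body": {"steps": [[-30,-28,0,0,0],[-70,-66,0,0,0],[-110,-105,0,-3,0],[-150,-143,0,-6,0],[-190,-182,0,-9,0],[-230,-220,0,-12,0],[-270,-258,0,-15.9,0],[-305,-292,0,-15.9,0],[-340,-325,0,-15.9,0],[-375,-358,0,-15.9,0],[-405,-387,0,-15.9,0],[-430,-411,0,-15.9,0],[-445,-425,0,-15.9,0],[-445,-425,0,-15.9,0],[-445,-425,0,-15.9,0],[-445,-425,0,-15.9,0]], "newtons": 60}}

```text
time: 1.75
tool_pos: [0.5025, 0.0867, 0.231]
tcp_rot: [-0.101, -3.139, -0.001]
wrist_force: [0.2, -0.9, 0.3]
width: -0.0
```

Run:
```python
from h import *
c=cam('wrist'); save(c,'w1'); s=bot.read_state()
p,M=tool(s); print(w2g(p).round(4),(G.T@M).round(3),s['width'],s['wrist_force'],s['q'].round(3))
print(shift([-.04,.095,.052]))
P=w2g(cloud(c)); hsv=cv2.cvtColor(c['pixels'],cv2.COLOR_RGB2HSV); H,S,V=[hsv[...,i].astype(int) for i in range(3)]
x,y,z=P[...,0],P[...,1],P[...,2]
for k,q in dict(red=((H<5)|(H>172))&(S>150)&(z>.07)&(z<.09)&(abs(x+.04)<.03),blue=(H>100)&(H<125)&(S>120)&(z>.052)&(z<.064)&(abs(x+.04)<.03)).items():
    p=P[q]; print(k,len(p),np.percentile(p,3,axis=0).round(4),np.percentile(p,97,axis=0).round(4))
```

```text
[-0.0404  0.097   0.2311] [[-1.    -0.002 -0.001]
 [-0.002  1.     0.   ]
 [ 0.001  0.    -1.   ]] -0.002397993485169778 [0.3112438  0.68280909 0.32424519] [ 0.122 -0.05   1.95   0.     1.242 -1.385]
[ -0.5  -2.  179.1]
red 367 [-0.0541  0.0239  0.0714] [-0.03    0.033   0.0809]
blue 2482 [-0.0574  0.1633  0.055 ] [-0.0116  0.2093  0.0584]
```

View pics/w1.png

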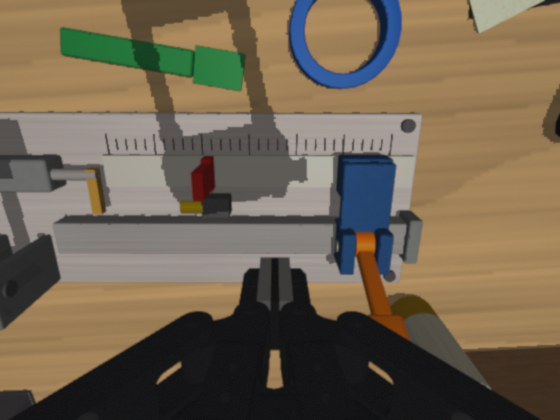

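Call:
{"method": "move_arm", "body": {"steps": [[0,0,35,0,0],[0,0,75,0,0],[0,0,115,0,0],[0,0,150,0,0],[0,0,172,0,0],[0,0,179,0,0],[0,-10,179,0,0],[0,-25,179,0,0],[0,-36,179,0,0],[0,-44,179,0,0],[0,-52,179,0,0],[0,-60,179,0,0],[0,-70,179,0,0],[0,-80,179,0,0],[0,-90,179,0,0],[0,-100,179,0,0],[0,-110,179,0,0],[0,-120,179,0,0],[0,-127,179,0,0],[0,-132,179,0,0]]}}

```text
time: 3.8
tool_pos: [0.4944, -0.0466, 0.0522]
tcp_rot: [-0.103, -3.14, 0.0]
wrist_force: [1.1, 1.9, 1.2]
width: -0.006
```

```bash
cat > m.py <<'E'
from h import *
import sys
c=cam('wrist'); save(c,sys.argv[1]); s=bot.read_state()
p,M=tool(s); print('tcp',w2g(p).round(4),'F',(s['wrist_force']@G).round(2),'t',s['time'])
P=w2g(cloud(c)); hsv=cv2.cvtColor(c['pixels'],cv2.COLOR_RGB2HSV); H,S,V=[hsv[...,i].astype(int) for i in range(3)]
x,y,z=P[...,0],P[...,1],P[...,2]
for k,q in dict(redtop=((H<5)|(H>172))&(S>150)&(z>.075)&(z<.085)&(abs(x+.04)<.03),redall=((H<5)|(H>172))&(S>150)&(z>.02)&(z<.085)&(abs(x+.04)<.03),blue=(H>100)&(H<125)&(S>120)&(z>.052)&(z<.064)&(abs(x+.04)<.03),blueall=(H>100)&(H<125)&(S>120)&(z>.025)&(z<.064)&(abs(x+.04)<.03),orod=(H>10)&(H<25)&(S>130)&(abs(x+.03)<.04)&(z<.05)&(y<.0)).items():
    p=P[q]
    if len(p): print(k,len(p),np.percentile(p,2,axis=0).round(4),np.percentile(p,98,axis=0).round(4))
E
python3 m.py w2
```

```text
tcp [-0.0398 -0.0372  0.0522] F [-0.13  0.12  0.12] t 3.85
redtop 1038 [-0.0545 -0.0595  0.0756] [-0.0371 -0.05    0.0807]
redall 2498 [-0.0585 -0.0594  0.0244] [-0.0374 -0.0499  0.0804]
orod 1462 [-0.0476 -0.0944  0.0278] [-0.0032 -0.0017  0.0372]
```

View pics/w2.png

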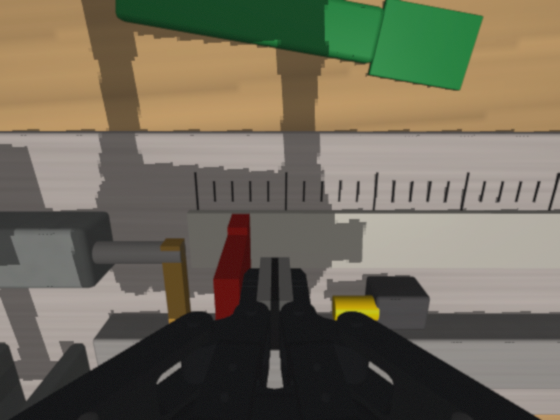

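Call:
{"method": "move_arm", "body": {"steps": [[0,-6,0,0,0],[0,-12,0,0,0],[0,-17,0,0,0],[0,-20,0,0,0],[0,-22,0,0,0],[0,-22,0,0,0]]}}

```text
time: 4.45
tool_pos: [0.4928, -0.0681, 0.0521]
tcp_rot: [-0.103, -3.139, 0.0]
wrist_force: [-0.3, -0.6, -1.1]
width: -0.001
```

```bash
python3 m.py w3
```

```text
tcp [-0.0399 -0.0582  0.0522] F [0.47 0.87 0.69] t 4.5
redtop 1037 [-0.0546 -0.0811  0.0758] [-0.0375 -0.0717  0.0808]
redall 2514 [-0.0584 -0.0811  0.0245] [-0.0376 -0.0717  0.0805]
orod 742 [-0.0476 -0.0943  0.026 ] [-0.0026 -0.0011  0.0371]
```

View pics/w3.png

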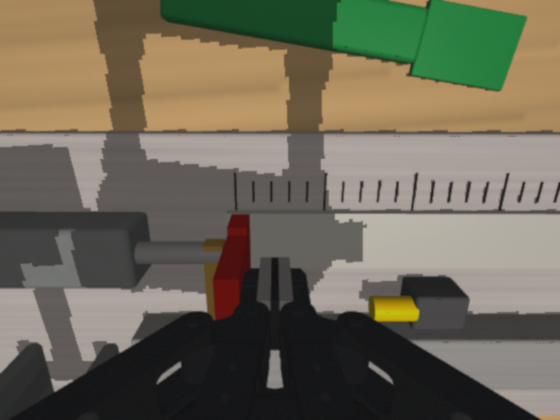

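Call:
{"method": "move_arm", "body": {"steps": [[0,-1,0,0,0],[0,-2,0,0,0],[0,-3,0,0,0],[0,-4,0,0,0],[0,-4,0,0,0]]}}

```text
time: 5.0
tool_pos: [0.4928, -0.0708, 0.0523]
tcp_rot: [-0.104, -3.14, -0.003]
wrist_force: [0.8, 6.0, 0.6]
width: 0.004
```

```bash
python3 m.py w4
```

```text
tcp [-0.0398 -0.061   0.0522] F [0.36 6.48 0.99] t 5.05
redtop 1013 [-0.0547 -0.0834  0.0754] [-0.0372 -0.0739  0.0806]
redall 2441 [-0.0584 -0.0832  0.0245] [-0.0376 -0.0738  0.0804]
orod 540 [-0.0476 -0.0944  0.0261] [-0.0004 -0.0008  0.0371]
```

Call:
{"method": "move_arm", "body": {"steps": [[0,-1,0,0,0],[0,-2,0,0,0],[0,-2,0,0,0]]}}

```text
time: 5.35
tool_pos: [0.4927, -0.0712, 0.0523]
tcp_rot: [-0.105, -3.14, -0.007]
wrist_force: [0.6, 11.6, 1.1]
width: 0.003
```

```bash
python3 m.py w5
python3 - <<'E'
from h import *
c=load('wrist');cv2.imwrite('pics/w5z.png',cv2.resize(cv2.cvtColor(c['pixels'],cv2.COLOR_RGB2BGR)[150:350,120:400],None,fx=2.8,fy=2.8,interpolation=cv2.INTER_CUBIC))
E
```

```text
tcp [-0.0398 -0.0615  0.0523] F [ 0.34 11.85  1.38] t 5.4
redtop 985 [-0.0546 -0.0834  0.0755] [-0.0377 -0.0739  0.0808]
redall 2397 [-0.0585 -0.0833  0.0244] [-0.038  -0.0739  0.0805]
orod 593 [-0.0477 -0.0943  0.0255] [-0.0004 -0.0007  0.037 ]
```

View pics/w5z.png

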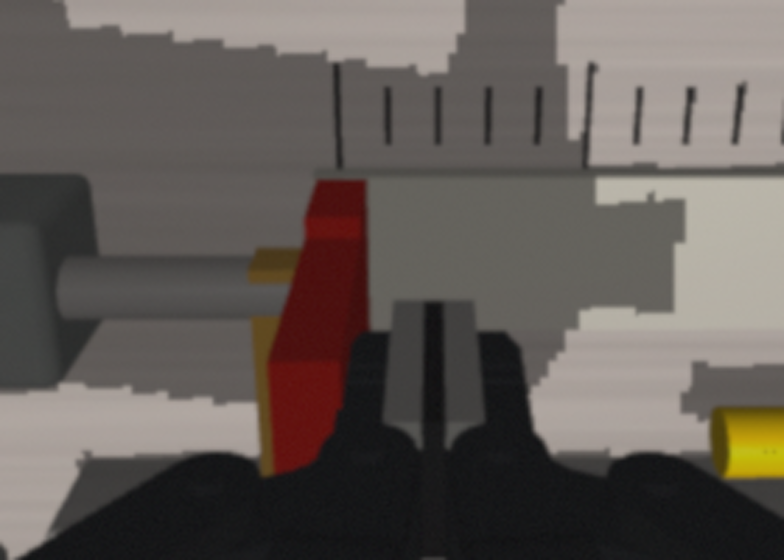

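Run:
```python
from h import *
print(shift([-.072,-.19,.134]),shift([-.072,-.19,.20]))
```

```text
[  32.  -128.2  -82.2] [  32.1 -127.9 -148.2]
```

Call:
{"method": "move_arm", "body": {"steps": [[0,8,0,0,0],[0,16,-5,0,0],[0,16,-40,0,0],[0,16,-85,0,0],[2,5,-125,0,0],[10,-20,-140,0,0],[20,-55,-145,0,0],[28,-90,-145,0,0],[32,-115,-140,0,0],[32,-125,-125,0,0],[32,-125,-105,0,0],[32,-125,-92,0,0],[32,-125,-85,0,0],[32,-125,-85,0,0]]}}

```text
time: 6.8
tool_pos: [0.4519, -0.1958, 0.1362]
tcp_rot: [-0.101, -3.138, -0.001]
wrist_force: [-0.4, 0.1, 0.0]
width: -0.005
```

```bash
python3 m.py w6
```

```text
tcp [-0.0718 -0.1886  0.1371] F [ 0.77  0.2  -0.3 ] t 6.85
redtop 662 [-0.0545 -0.0843  0.0753] [-0.029  -0.0744  0.0806]
redall 1958 [-0.0585 -0.0844  0.0241] [-0.0298 -0.0749  0.0803]
orod 848 [-0.0475 -0.0952  0.0257] [-0.0004 -0.0018  0.0371]
```

View pics/w6.png

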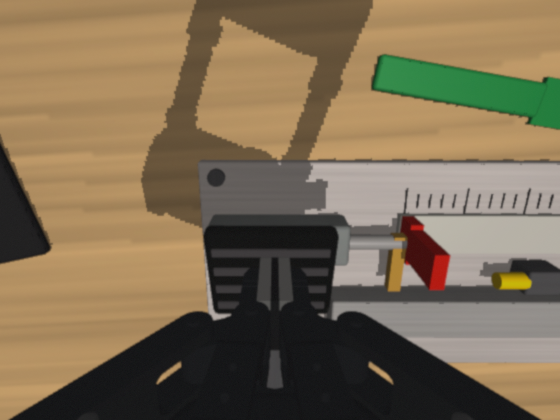

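Call:
{"method": "move_arm", "body": {"steps": [[0,0,5,0,0],[0,0,8,0,0],[0,0,11,0,0],[0,0,14,0,0],[0,0,17,0,0],[0,0,20,0,0],[0,0,23,0,0],[0,0,26,0,0],[0,0,29,0,0],[0,0,31,0,0],[0,0,33,0,0],[0,0,34,0,0],[0,0,34,0,0]]}}

```text
time: 8.15
tool_pos: [0.4527, -0.1964, 0.103]
tcp_rot: [0.103, 3.14, 0.0]
wrist_force: [-0.4, 0.8, 0.8]
width: -0.001
```

```bash
python3 m.py w7
```

```text
tcp [-0.0714 -0.189   0.1031] F [-1.64  0.55  0.75] t 8.2
redtop 988 [-0.0545 -0.0441  0.0753] [-0.0288 -0.0338  0.0805]
redall 3474 [-0.0583 -0.0443  0.0233] [-0.0293 -0.0344  0.0802]
orod 1064 [-0.0475 -0.0542  0.0278] [-0.0003 -0.0438  0.0371]
```

View pics/w7.png

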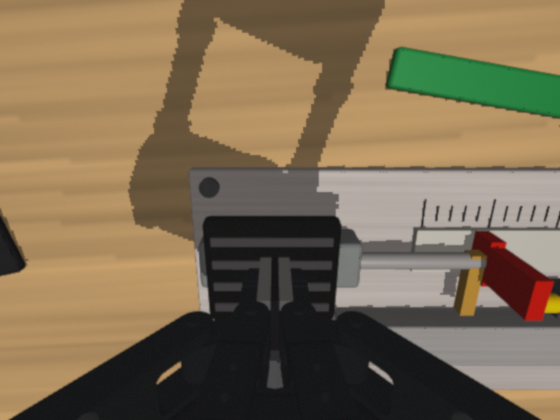

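Call:
{"method": "move_arm", "body": {"steps": [[0,0,2,0,0],[0,0,4,0,0],[0,0,7,0,0],[0,0,10,0,0],[0,0,13,0,0],[0,0,15,0,0],[0,0,17,0,0],[0,0,19,0,0],[0,0,21,0,0],[0,0,22,0,0],[0,0,22,0,0]]}}

```text
time: 9.3
tool_pos: [0.4527, -0.1964, 0.081]
tcp_rot: [0.103, 3.14, 0.0]
wrist_force: [-1.4, 0.5, 2.0]
width: 0.002
```

```bash
python3 m.py w8
```

```text
tcp [-0.0715 -0.189   0.0811] F [-0.88  1.43  0.74] t 9.35
redall 312 [-0.0584 -0.0098  0.0202] [-0.0253 -0.0051  0.0379]
orod 1595 [-0.0473 -0.0196  0.0271] [-0.0003 -0.0018  0.037 ]
```

View pics/w8.png

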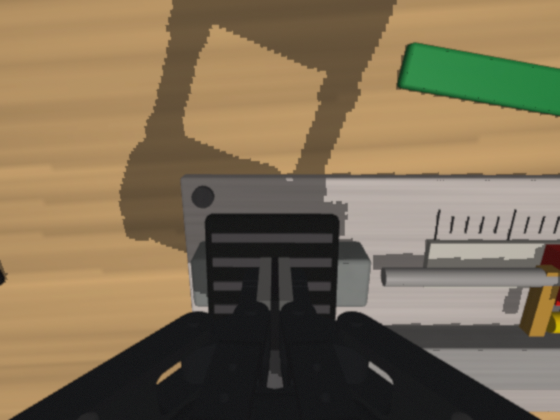

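Call:
{"method": "move_arm", "body": {"steps": [[0,0,1,0,0],[0,0,2,0,0],[0,0,3,0,0],[0,0,4,0,0],[0,0,4,0,0]]}}

```text
time: 9.85
tool_pos: [0.4531, -0.1965, 0.0773]
tcp_rot: [0.103, 3.139, -0.0]
wrist_force: [-1.1, 0.0, 3.7]
width: 0.002
```

```bash
python3 m.py w9
```

```text
tcp [-0.0712 -0.189   0.0774] F [0.38 0.39 2.53] t 9.9
redall 13 [-0.0508 -0.0036  0.02  ] [-0.0458 -0.0022  0.0219]
orod 1087 [-0.047  -0.0139  0.0269] [-0.0001 -0.0042  0.0369]
```

Call:
{"method": "move_arm", "body": {"steps": [[0,0,0.5,0,0],[0,0,1,0,0],[0,0,1.5,0,0],[0,0,1.5,0,0]]}}

```text
time: 10.3
tool_pos: [0.4532, -0.1965, 0.0764]
tcp_rot: [0.103, 3.139, -0.0]
wrist_force: [-0.5, 1.0, 6.4]
width: 0.005
```

```bash
python3 m.py w10
```

```text
tcp [-0.0711 -0.1891  0.0764] F [-1.09  1.15  7.15] t 10.35
orod 926 [-0.0341 -0.0125  0.027 ] [ 0.0001 -0.0046  0.037 ]
```

Call:
{"method": "move_arm", "body": {"steps": [[0,0,0.5,0,0],[0,0,1,0,0],[0,0,1.5,0,0],[0,0,1.5,0,0],[0,0,1.5,0,0]]}}

```text
time: 10.85
tool_pos: [0.4533, -0.1966, 0.0755]
tcp_rot: [0.103, 3.139, -0.0]
wrist_force: [-2.4, 2.7, 10.1]
width: -0.0
```

```bash
python3 m.py w11
```

```text
tcp [-0.071  -0.1891  0.0755] F [-3.04  2.46  9.68] t 10.9
orod 771 [-0.0318 -0.0114  0.027 ] [-0.0004 -0.0049  0.0367]
```

Call:
{"method": "move_arm", "body": {"steps": [[0,0,0.5,0,0],[0,0,1.2,0,0],[0,0,1.2,0,0],[0,0,1.2,0,0]]}}

```text
time: 11.3
tool_pos: [0.4534, -0.1966, 0.0748]
tcp_rot: [0.103, 3.139, -0.0]
wrist_force: [-3.9, 3.5, 13.5]
width: -0.004
```

```bash
python3 m.py w12
```

```text
tcp [-0.0709 -0.1891  0.0748] F [-3.67  2.69 13.8 ] t 11.35
orod 665 [-0.0315 -0.0104  0.0269] [-0.0002 -0.0054  0.0367]
```

Call:
{"method": "move_arm", "body": {"steps": [[0,0,-4,0,0],[0,0,-10,0,0],[0,0,-17,0,0],[0,0,-24,0,0],[0,0,-31,0,0],[0,0,-38,0,0],[0,0,-45,0,0],[0,0,-52,0,0],[0,0,-62,0,0],[0,0,-85,0,0],[0,10,-125,0,0],[-10,50,-150,0,0],[-20,90,-155,0,0],[-30,135,-155,0,0],[-31,180,-155,0,0],[-31,220,-155,0,0],[-31,250,-155,0,0],[-31,269,-155,0,0],[-31,269,-155,0,0],[-31,269,-155,0,0]]}}

```text
time: 13.35
tool_pos: [0.501, 0.07, 0.2284]
tcp_rot: [0.1, 3.14, -0.001]
wrist_force: [0.2, -0.1, 0.4]
width: 0.001
```

```bash
python3 m.py w13;python3 - <<'E'
from h import *
print(shift([-.04,.237,.23]),shift([-.04,.237,.036]))
E
```

```text
tcp [-0.0408  0.0794  0.2283] F [-0.2   0.25  0.21] t 13.4
redtop 334 [-0.0542  0.0015  0.0762] [-0.0292  0.0107  0.081 ]
redall 784 [-0.0581  0.0017  0.0261] [-0.0291  0.0108  0.0807]
blue 2512 [-0.0576  0.1629  0.0543] [-0.0112  0.2095  0.0584]
blueall 3084 [-0.0609  0.1626  0.032 ] [-0.0116  0.2094  0.0584]
orod 491 [-0.0473 -0.0939  0.0295] [-0.0013 -0.0008  0.0377]
[ -0.9 157.6  -1.8] [ -0.9 157.7 192.2]
```

View pics/w13.png

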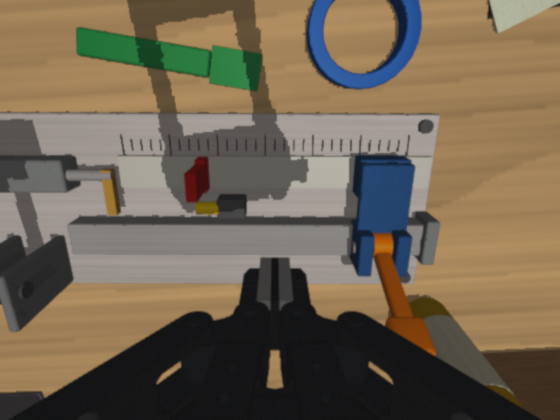

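Call:
{"method": "move_arm", "body": {"steps": [[0,35,0,0,0],[0,80,0,0,0],[0,120,0,0,0],[0,148,0,0,0],[0,158,15,0,0],[0,158,55,0,0],[0,158,95,0,0],[0,158,135,0,0],[0,158,165,0,0],[0,158,185,0,0],[0,158,193,0,0],[0,158,193,0,0]]}}

```text
time: 14.6
tool_pos: [0.5102, 0.2258, 0.0333]
tcp_rot: [-0.105, -3.136, 0.003]
wrist_force: [-0.2, -0.3, 0.6]
width: 0.001
```

```bash
python3 m.py w14
```

```text
tcp [-0.0407  0.2369  0.0348] F [ 0.58 -0.04 -0.48] t 14.65
blue 8037 [-0.058   0.1649  0.0529] [-0.0202  0.2122  0.0582]
blueall 12248 [-0.0611  0.1652  0.0279] [-0.0219  0.2127  0.0581]
```

View pics/w14.png

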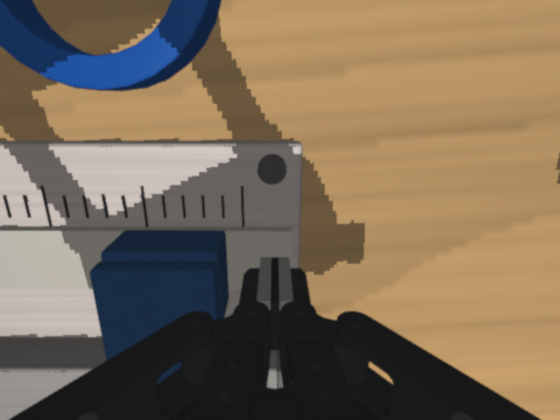

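Call:
{"method": "move_arm", "body": {"steps": [[0,-6,0,0,0],[0,-11,0,0,0],[0,-16,0,0,0],[0,-22,0,0,0],[0,-30,0,0,0],[0,-39,0,0,0],[0,-48,0,0,0],[0,-57,0,0,0],[0,-66,0,0,0],[0,-75,0,0,0],[0,-84,0,0,0],[0,-93,0,0,0],[0,-102,0,0,0],[0,-111,0,0,0],[0,-120,0,0,0],[0,-128,0,0,0],[0,-134,0,0,0],[0,-138,0,0,0],[0,-140,0,0,0],[0,-140,0,0,0]]}}

```text
time: 16.65
tool_pos: [0.5015, 0.0874, 0.0347]
tcp_rot: [-0.102, -3.138, 0.001]
wrist_force: [-0.5, -0.1, 0.6]
width: 0.003
```

```bash
python3 m.py w15
```

```text
tcp [-0.0417  0.0975  0.0346] F [-0.21  0.68 -0.21] t 16.7
redtop 2230 [-0.0544  0.0015  0.0753] [-0.0292  0.0114  0.0806]
redall 8650 [-0.0581  0.0019  0.0224] [-0.0286  0.0114  0.0802]
blue 7237 [-0.0582  0.0361  0.0531] [-0.0259  0.0829  0.0582]
blueall 10912 [-0.0613  0.0364  0.0278] [-0.0275  0.0837  0.0581]
orod 65 [-0.0124 -0.0027  0.0269] [-0.0002 -0.0001  0.0355]
```

View pics/w15.png

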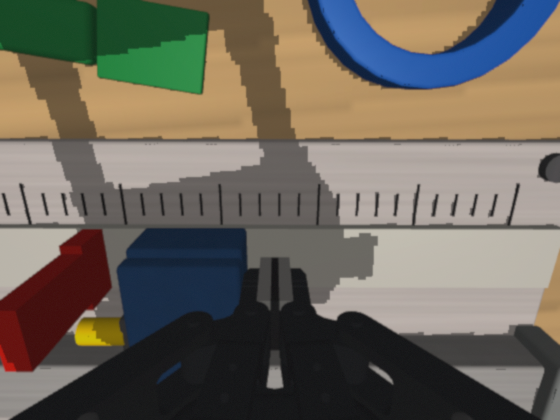

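```bash
cat > gap.py <<'E'
from h import *
import sys
c=cam('wrist'); save(c,sys.argv[1]); s=bot.read_state()
p,M=tool(s); print('tcp',w2g(p).round(4),'F',(s['wrist_force']@G).round(2),'t',s['time'])
P=w2g(cloud(c)); hsv=cv2.cvtColor(c['pixels'],cv2.COLOR_RGB2HSV); H,S,V=[hsv[...,i].astype(int) for i in range(3)]
x,y,z=P[...,0],P[...,1],P[...,2]
red=((H<6)|(H>172))&(S>150)&(abs(x+.04)<.03)
f=red&(z>.06)&(z<.076)&(abs(x+.04)<.011)
fy=np.array(y[f]); top=red&(z>.078)&(z<.083)&(abs(x+.04)<.011)
print('face y med',np.median(fy).round(5),'p10/90',np.percentile(fy,[10,90]).round(5),len(fy),'top y p1,99',np.percentile(y[top],[1,99]).round(5) if top.sum() else '')
blue=(H>100)&(H<125)&(S>120)
E=[]
for r in range(240,320):
    cols=np.where(blue[r]&(abs(z[r]-.058)<.003)&(x[r]<-.025)&(x[r]>-.055))[0]
    if len(cols)>5:
        a=w2g(ray(c,cols.min()-.5,r,.058))[1]; b=y[r,cols.min()]; E.append((a,b))
E=np.array(E); 
if len(E): print('stop -y edge ray/depth',np.median(E,0).round(5),len(E),'gap',(np.median(E[:,0])-np.median(fy)).round(5))
E
python3 gap.py w16
```

```text
tcp [-0.0417  0.0976  0.0345] F [ 0.14 -0.64 -0.09] t 16.75
face y med 0.01063 p10/90 [0.0101  0.01117] 1627 top y p1,99 [0.00076 0.01145]
stop -y edge ray/depth [0.03594 0.03553] 46 gap 0.02531
```

Call:
{"method": "move_arm", "body": {"steps": [[0,-4,0,0,0],[0,-8,0,0,0],[0,-12,0,0,0],[0,-15,0,0,0],[0,-17,0,0,0],[0,-17,0,0,0],[0,-17,0,0,0]]}}

```text
time: 17.45
tool_pos: [0.5018, 0.0706, 0.0354]
tcp_rot: [0.102, 3.139, -0.001]
wrist_force: [-0.0, 0.8, -0.4]
width: -0.001
```

```bash
python3 gap.py w17
```

```text
tcp [-0.04    0.0808  0.0355] F [ 0.57 -0.59 -0.19] t 17.5
face y med 0.01066 p10/90 [0.01021 0.01107] 1313 top y p1,99 [0.00082 0.01118]
stop -y edge ray/depth [0.01896 0.01858] 51 gap 0.0083
```

View pics/w17.png

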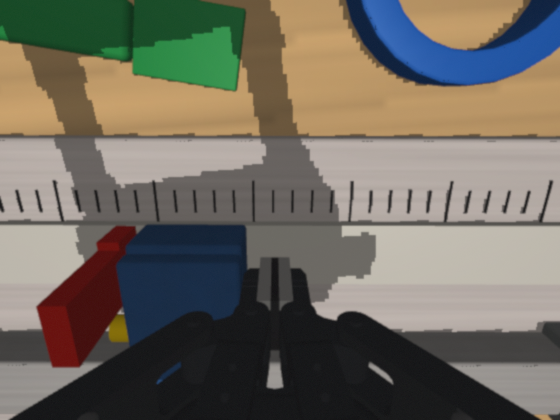

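Call:
{"method": "move_arm", "body": {"steps": [[0,-2,0,0,0],[0,-3.5,0,0,0],[0,-5,0,0,0],[0,-5,0,0,0],[0,-5,0,0,0]]}}

```text
time: 18.0
tool_pos: [0.5012, 0.0659, 0.0353]
tcp_rot: [0.102, 3.139, -0.0]
wrist_force: [1.1, 0.6, 0.7]
width: 0.003
```

```bash
python3 gap.py w18;python3 - <<'E'
from h import *
c=load('wrist');cv2.imwrite('pics/w18z.png',cv2.resize(cv2.cvtColor(c['pixels'],cv2.COLOR_RGB2BGR)[215:375,50:250],None,fx=3.7,fy=3.7,interpolation=cv2.INTER_NEAREST))
E
```

```text
tcp [-0.0405  0.0759  0.0352] F [ 0.22 -0.07  0.45] t 18.05
face y med 0.01065 p10/90 [0.01026 0.01104] 1212 top y p1,99 [0.00069 0.01118]
stop -y edge ray/depth [0.01445 0.01411] 50 gap 0.0038
```

View pics/w18z.png

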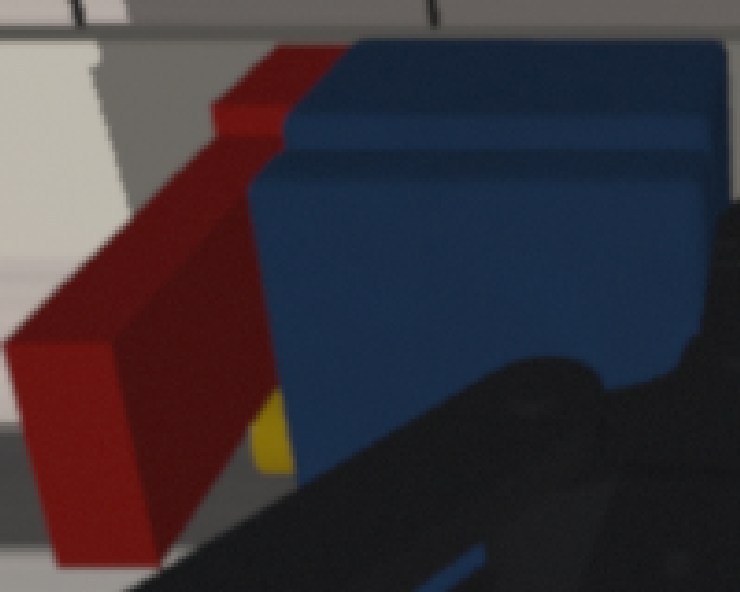

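Call:
{"method": "move_arm", "body": {"steps": [[0,-1,0,0,0],[0,-2,0,0,0],[0,-2,0,0,0],[0,-2,0,0,0]]}}

```text
time: 18.45
tool_pos: [0.5008, 0.0639, 0.0351]
tcp_rot: [0.103, 3.14, -0.0]
wrist_force: [0.8, 2.2, 1.5]
width: -0.001
```

```bash
python3 gap.py w19
python3 - <<'E'
from h import *
f=[]
for i in range(6):
    c=cam('top'); f.append(bot.read_state()['wrist_force']@G)
print(np.mean(f,0),np.std(f,0))
c=cam('wrist');cv2.imwrite('pics/w19z.png',cv2.resize(cv2.cvtColor(c['pixels'],cv2.COLOR_RGB2BGR)[215:375,50:250],None,fx=3.7,fy=3.7,interpolation=cv2.INTER_NEAREST))
E
```

```text
tcp [-0.0407  0.0739  0.0351] F [0.94 0.9  1.42] t 18.5
face y med 0.01067 p10/90 [0.01027 0.01104] 1173 top y p1,99 [0.00075 0.01116]
stop -y edge ray/depth [0.01246 0.0121 ] 49 gap 0.00179
[0.67988198 1.46946819 0.71599452] [0.58414475 0.51160287 0.50395212]
```

View pics/w19z.png

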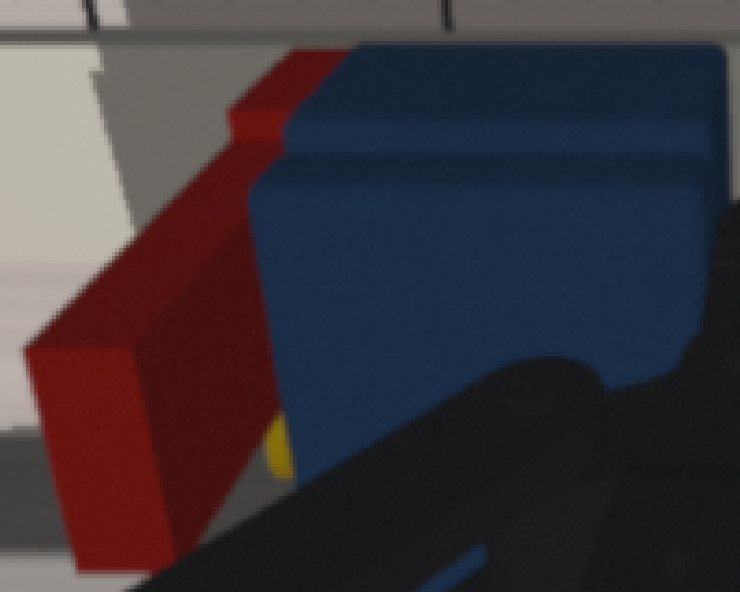

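Call:
{"method": "move_arm", "body": {"steps": [[0,-0.6,0,0,0],[0,-0.6,0,0,0],[0,-0.6,0,0,0]]}}

```text
time: 19.15
tool_pos: [0.5006, 0.0636, 0.035]
tcp_rot: [-0.103, -3.14, -0.0]
wrist_force: [0.9, 2.5, 0.7]
width: 0.001
```

```bash
python3 gap.py w20
```

```text
tcp [-0.0408  0.0736  0.035 ] F [1.48 3.14 0.32] t 19.2
face y med 0.01042 p10/90 [0.01002 0.01082] 1182 top y p1,99 [0.00047 0.01096]
stop -y edge ray/depth [0.01219 0.01176] 48 gap 0.00177
```

Call:
{"method": "move_arm", "body": {"steps": [[0,-0.4,0,0,0],[0,-0.4,0,0,0],[0,-0.4,0,0,0]]}}

```text
time: 19.5
tool_pos: [0.5005, 0.063, 0.035]
tcp_rot: [-0.103, -3.14, -0.0]
wrist_force: [0.8, 3.3, -0.2]
width: 0.002
```

```bash
python3 gap.py w21
```

```text
tcp [-0.0408  0.073   0.035 ] F [0.26 3.74 0.08] t 19.55
face y med 0.00989 p10/90 [0.00949 0.01027] 1177 top y p1,99 [-1.000e-05  1.039e-02]
stop -y edge ray/depth [0.0116  0.01118] 49 gap 0.00171
```

Run:
```python
from h import *
print(shift([-.04,.09,.22]),shift([.115,.035,.22]),shift([.115,.035,.13]))
```

```text
[  -0.8   17.  -185. ] [-155.8  -38.  -185. ] [-155.8  -38.   -95. ]
```

Call:
{"method": "move_arm", "body": {"steps": [[0,5,0,0,0],[0,14,0,0,0],[0,18,-10,0,0],[0,18,-45,0,0],[0,18,-90,0,0],[0,18,-135,0,0],[0,18,-170,0,0],[0,18,-190,0,0],[0,18,-190,0,0]]}}

```text
time: 20.45
tool_pos: [0.5044, 0.0815, 0.2303]
tcp_rot: [0.101, 3.131, 0.001]
wrist_force: [0.7, -0.4, -0.3]
width: -0.0
```

```bash
python3 gap.py w22
python3 - <<'E'
from h import *
s=bot.read_state()
print(shift([.115,.035,.22],s),shift([.115,.035,.13],s))
c=load('wrist');P=w2g(cloud(c)); hsv=cv2.cvtColor(c['pixels'],cv2.COLOR_RGB2HSV); H,S,V=[hsv[...,i].astype(int) for i in range(3)]
q=(H>5)&(H<17)&(S>190)&(P[...,2]>.05)&(P[...,1]>-.02)&(P[...,1]<.1); p=P[q]; print(len(p),p.min(0),p.max(0),np.median(p,0))
E
```

```text
tcp [-0.0396  0.0914  0.2276] F [0.42 0.37 0.24] t 20.5
face y med 0.00979 p10/90 [0.00956 0.01002] 103 top y p1,99 [0.00055 0.00979]
[-154.5  -56.5    8.2] [-154.1  -56.6   98.2]
1524 [-0.12245873  0.02569709  0.05703448] [0.05465168 0.09205196 0.37126619] [0.03815745 0.03598633 0.09827356]
```

View pics/w22.png

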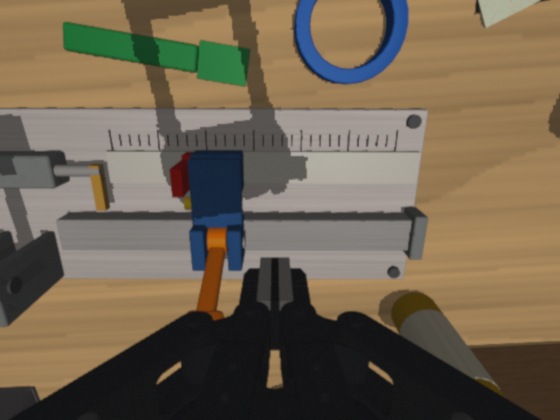

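Call:
{"method": "move_arm", "body": {"steps": [[-35,-10,0,0,0],[-75,-25,0,0,0],[-115,-42,0,0,0],[-145,-53,0,0,0],[-156,-56,0,0,0],[-156,-56,30,0,0],[-156,-56,65,0,0],[-156,-56,88,0,0],[-156,-56,95,0,0],[-156,-56,95,0,0]]}}

```text
time: 21.5
tool_pos: [0.6515, 0.0154, 0.1276]
tcp_rot: [-0.102, -3.135, 0.0]
wrist_force: [0.3, 0.7, -0.1]
width: 0.003
```

```bash
python3 m.py w23
python3 - <<'E'
from h import *
for n in ['side','top']:
    c=cam(n); save(c,n+'2')
    P=w2g(cloud(c)); hsv=cv2.cvtColor(c['pixels'],cv2.COLOR_RGB2HSV); H,S,V=[hsv[...,i].astype(int) for i in range(3)]
    q=(H>5)&(H<17)&(S>190)&(P[...,2]>.05)&(P[...,1]>-.0)&(P[...,1]<.08)&(abs(P[...,0]-.05)<.05); p=P[q]; print(n,len(p),np.percentile(p,2,axis=0).round(4),np.percentile(p,98,axis=0).round(4))
E
```

```text
tcp [0.1145 0.0354 0.1297] F [-0.03 -0.4   0.28] t 21.55
redall 22 [-0.0244  0.0007  0.0203] [-0.024   0.005   0.0267]
blue 1323 [-0.0173  0.0113  0.0556] [-0.0102  0.058   0.0587]
blueall 1323 [-0.0173  0.0113  0.0556] [-0.0102  0.058   0.0587]
orod 981 [-0.0218 -0.0945  0.0286] [ 0.0007 -0.0013  0.0377]
side 534 [0.0124 0.018  0.0634] [0.0709 0.0449 0.1747]
top 1 [0.0814 0.051  0.2768] [0.0814 0.051  0.2768]
```

View pics/side2.png

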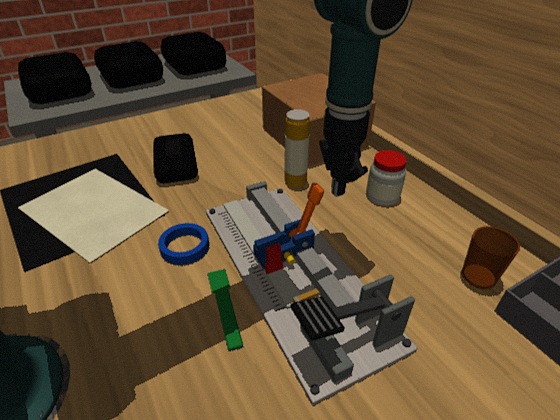

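View pics/w23.png

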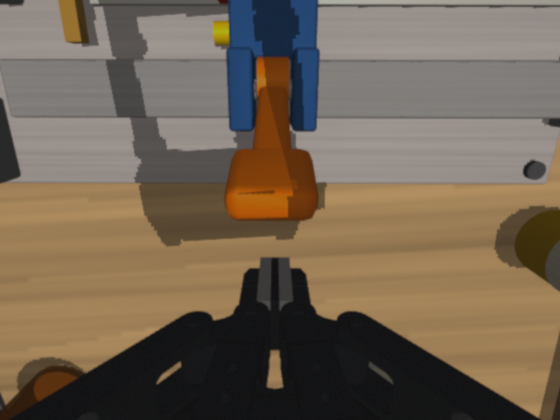

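Call:
{"method": "move_arm", "body": {"steps": [[0,0,-12,0,0],[15,0,-13,0,0],[25,0,-14,0,0],[33,0,-15,0,0],[41,0,-15,0,0],[50,0,-15,0,0],[58,0,-15,0,0],[66,0,-15,0,0],[74,0,-15,0,0],[82,0,-14.5,0,0],[90,0,-13.5,0,0],[98,0,-11.5,0,0],[105,0,-9,0,0],[112,0,-6,0,0],[119,0,-2.5,0,0],[126,0,2,0,0],[126,0,2,0,0]]}}

```text
time: 23.35
tool_pos: [0.5291, 0.0231, 0.1294]
tcp_rot: [0.102, 3.136, 0.0]
wrist_force: [2.5, -0.4, 6.1]
width: -0.004
```

```bash
python3 m.py w24
python3 - <<'E'
from h import *
c=cam('side'); save(c,'side3')
cv2.imwrite('pics/side3z.png',cv2.resize(cv2.cvtColor(c['pixels'],cv2.COLOR_RGB2BGR)[110:310,190:410],None,fx=3,fy=3))
print(bot.read_state()['q'])
E
```

```text
tcp [-0.0096  0.0351  0.1295] F [ 1.92 -0.28  6.63] t 23.4
redtop 767 [-0.0541  0.0004  0.0758] [-0.0295  0.0099  0.0809]
redall 1148 [-0.0582  0.0004  0.0334] [-0.0298  0.0099  0.0808]
blue 5034 [-0.0578  0.0117  0.0553] [-0.014   0.0577  0.0584]
blueall 5703 [-0.0611  0.0117  0.0389] [-0.0141  0.0576  0.0583]
orod 1031 [-0.0471 -0.0943  0.0287] [-0.0011 -0.001   0.0374]
[-3.36568042e-03  7.58575371e-02  2.02022625e+00 -8.15785778e-05
  1.04209999e+00 -1.50886220e+00]
```

View pics/side3z.png

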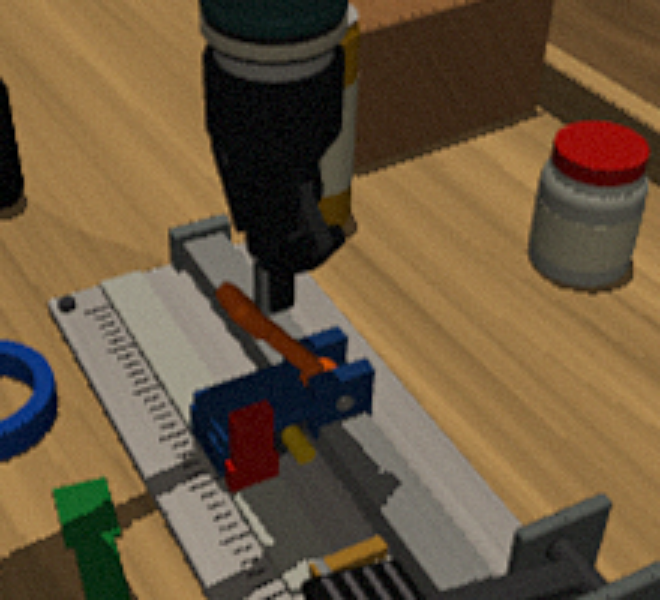

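View pics/w24.png

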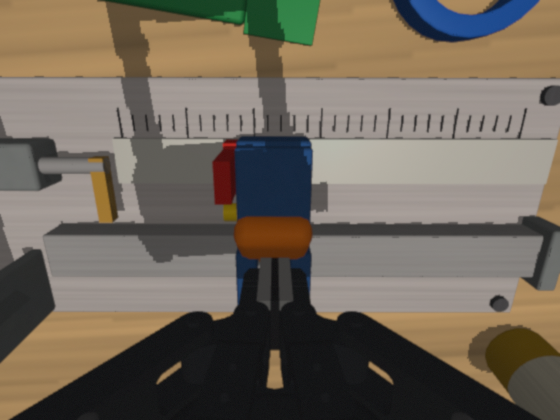

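Call:
{"method": "move_arm", "body": {"steps": [[6,0,5,0,0],[12,0,10,0,0],[17,0,16,0,0],[22,0,22,0,0],[26,0,28,0,0],[29,0,33.5,0,0],[31,0,38,0,0],[33,0,43,0,0],[33.5,0,45,0,0],[33.5,0,46,0,0],[33.5,0,46,0,0]]}}

```text
time: 24.55
tool_pos: [0.4941, 0.0255, 0.0837]
tcp_rot: [-0.103, -3.139, -0.0]
wrist_force: [-5.0, 0.3, 16.2]
width: -0.0
```

```bash
python3 m.py w25
```

```text
tcp [-0.0448  0.0351  0.0837] F [-4.84 -0.11 15.04] t 24.6
redtop 1052 [-0.0543  0.0005  0.0756] [-0.0293  0.0099  0.0808]
redall 1966 [-0.0583  0.0005  0.0257] [-0.0297  0.0099  0.0806]
blue 1702 [-0.0578  0.0109  0.0554] [-0.0121  0.0585  0.0582]
blueall 1847 [-0.0609  0.0109  0.0439] [-0.0124  0.0585  0.0582]
orod 1454 [-0.0474 -0.0943  0.028 ] [-0.0007 -0.0843  0.0373]
```

View pics/w25.png

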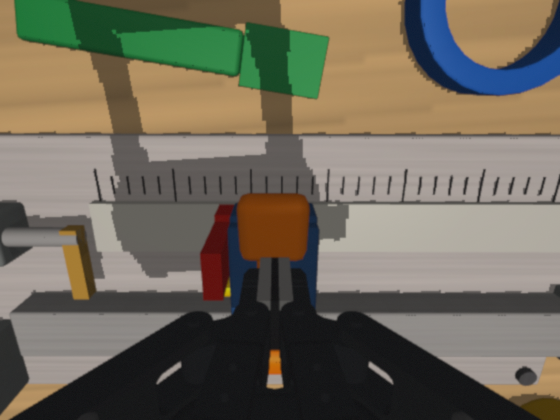

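Call:
{"method": "move_arm", "body": {"steps": [[0,0,1.5,0,0],[0,0,3,0,0],[0,0,3,0,0],[0,0,3,0,0]]}}

```text
time: 25.0
tool_pos: [0.4946, 0.0256, 0.0822]
tcp_rot: [-0.103, -3.139, -0.001]
wrist_force: [-8.6, 0.3, 25.4]
width: 0.001
```

Call:
{"method": "move_arm", "body": {"steps": [[0,0,-3,0,0],[0,0,-10,0,0],[0,0,-40,0,0],[0,0,-80,0,0],[0,10,-120,0,0],[0,60,-140,0,0],[0,100,-145,0,0],[0,115,-145,0,0],[0,115,-145,0,0]]}}

```text
time: 25.9
tool_pos: [0.5014, 0.1416, 0.2233]
tcp_rot: [-0.097, -3.139, 0.001]
wrist_force: [-0.3, -0.6, 0.4]
width: 0.001
```

```bash
python3 gap.py w26
python3 - <<'E'
from h import *
for n in ['side','top','wrist']:
    c=cam(n); save(c,n+'4')
    P=w2g(cloud(c)); hsv=cv2.cvtColor(c['pixels'],cv2.COLOR_RGB2HSV); H,S,V=[hsv[...,i].astype(int) for i in range(3)]
    q=(H>3)&(H<17)&(S>190)&(P[...,2]>.06)&(P[...,2]<.13)&(P[...,1]>.01)&(P[...,1]<.06)&(P[...,0]<.035)&(P[...,0]>-.1); p=P[q]; print(n,len(p),np.percentile(p,2,axis=0).round(4),np.percentile(p,98,axis=0).round(4))
    pd=p[p[:,0]<-.045]
    # top surface: max z per x bin along centreline
    for a in np.arange(-.09,.03,.01):
        b=p[(p[:,0]>a)&(p[:,0]<a+.01)&(abs(p[:,1]-.035)<.006)]
        if len(b): print(round(a+.005,3),np.percentile(b[:,2],90).round(4),end='; ')
    print()
c=load('side');cv2.imwrite('pics/side4z.png',cv2.resize(cv2.cvtColor(c['pixels'],cv2.COLOR_RGB2BGR)[160:310,190:390],None,fx=3.6,fy=3.6))
E
```

```text
tcp [-0.0454  0.1501  0.2228] F [-1.19 -0.23 -0.77] t 25.95
face y med 0.00978 p10/90 [0.00934 0.01022] 181 top y p1,99 [0.00012 0.01027]
side 502 [-0.086   0.0184  0.0614] [0.0278 0.0461 0.0888]
-0.085 0.0889; -0.075 0.0888; -0.065 0.0865; -0.055 0.0833; -0.045 0.08; -0.035 0.0773; -0.025 0.0745; -0.015 0.0723; -0.005 0.0696; 0.005 0.0655; 0.015 0.0644; 0.025 0.0644; 
top 349 [-0.0823  0.021   0.0618] [0.032  0.0478 0.0911]
-0.085 0.0925; -0.075 0.0903; -0.065 0.0888; -0.055 0.0863; -0.045 0.0819; -0.035 0.0798; -0.025 0.0781; -0.015 0.075; -0.005 0.0755; 0.005 0.0698; 0.015 0.0678; 0.025 0.066; 
wrist 2725 [-0.0834  0.023   0.0618] [0.0306 0.0502 0.089 ]
-0.085 0.0885; -0.075 0.0891; -0.065 0.0869; -0.055 0.0838; -0.045 0.0804; -0.035 0.0777; -0.025 0.0754; -0.015 0.0726; -0.005 0.0698; 0.005 0.0675; 0.015 0.0647; 0.025 0.0641;
```

View pics/side4z.png

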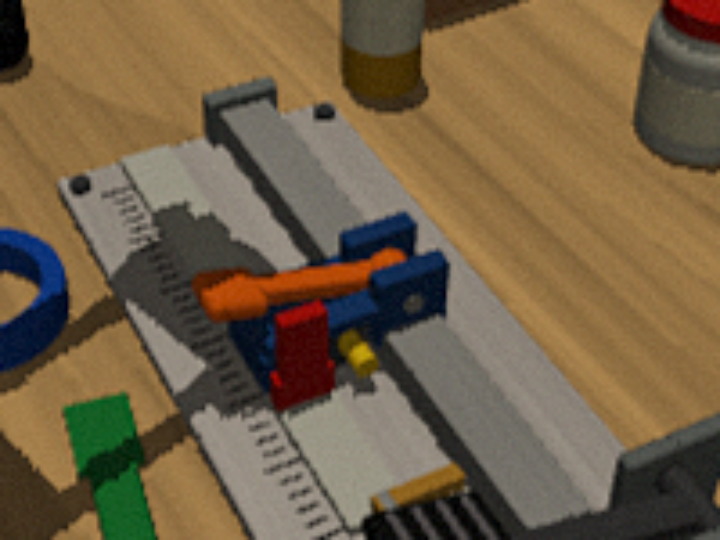

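View pics/wrist4.png

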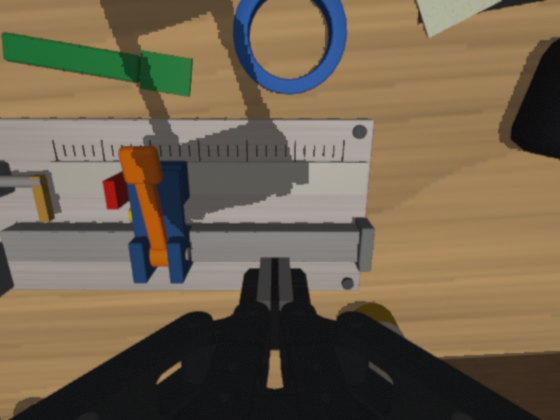

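Call:
{"method": "move_arm", "body": {"steps": [[0,-40,0,0,0],[0,-85,5,0,0],[0,-120,15,0,0],[0,-138,25,0,0],[0,-138,35,0,0],[0,-138,35,0,0],[0,-138,35,0,0]]}}

```text
time: 26.8
tool_pos: [0.4928, 0.0025, 0.1887]
tcp_rot: [-0.103, -3.139, -0.0]
wrist_force: [-0.2, -0.5, -0.1]
width: -0.001
```

```bash
python3 m.py w27
python3 - <<'E'
from h import *
c=load('wrist');cv2.imwrite('pics/w27z.png',cv2.resize(cv2.cvtColor(c['pixels'],cv2.COLOR_RGB2BGR)[130:290,190:390],None,fx=3.7,fy=3.7,interpolation=cv2.INTER_NEAREST))
E
```

```text
tcp [-0.0441  0.0124  0.1892] F [0.46 0.67 0.05] t 26.85
redtop 375 [-0.0542  0.0005  0.0766] [-0.0301  0.0092  0.0808]
redall 598 [-0.0583  0.0006  0.025 ] [-0.0305  0.0095  0.0806]
blue 1493 [-0.057   0.0114  0.0556] [-0.0109  0.0581  0.0585]
blueall 1590 [-0.061   0.0114  0.0418] [-0.0109  0.0581  0.0585]
orod 509 [-0.0474 -0.0938  0.0306] [-0.0004 -0.0845  0.0375]
```

View pics/w27z.png

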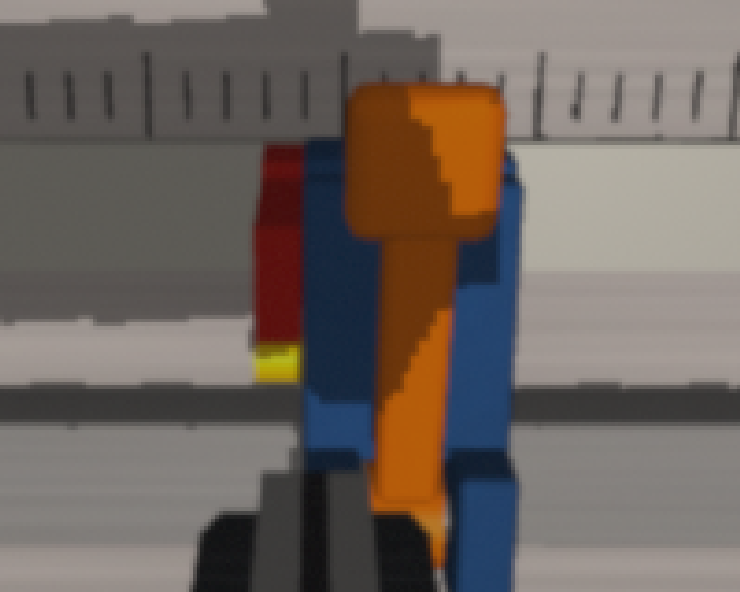

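```bash
python3 -c "
from h import *
print(bot.finish_job())"
```

```text
the job is handed in; nothing more can be done
None
```

The job is handed in at about 27 s of the 72 s. The stop is locked against the pointer, but setting it moved the pointer back by about 0.8 mm.

- **Zero:** I slid the pointer back to its firm stop, which took about 12 N to confirm. Its face was then at gauge y of about -74 mm, level with the zero mark.
- **Free travel:** I pressed the pedal until the force rose from about 3 N to 13.6 N, which I estimate pressed the spring nose in about 2.8 mm. After the pedal came back up, the pointer face stayed at about +10.7 mm, so it had travelled about 85 mm.
- **Stop:** I pushed it up to the pointer in small steps. The pointer shift came from two last small pushes after the stop had already met it; the face now reads about +9.8 to 9.9 mm. I didn't redo the measurement, so "without shifting it" was not met exactly.
- **Lock:** I flipped the cam lever over and down. It lies about 15.5° above level with its tip where it should be when fully down. The pointer didn't move during the flip.
- **Last checks:** The view from above shows no gap between stop and pointer. The pedal is up, the gripper is about 100 mm above everything and touching nothing, and I never touched the spray can, tape roll or pry tool.

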